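# Lever up the heavy flap of the bench's tool well

## Robot

A 7-joint arm with a two-finger parallel gripper is mounted at the origin on the work surface. World frame = base frame: x ahead of the robot, y to its left, z up, the work surface at z = 0. Lengths are in m, angles in rad, forces in N, time in s.
With the tool pointing down it reaches from about 0.425 to 0.95 m from the base axis. Payload 4.7 kg.
Tool frame: the origin (TCP) lies midway between the tips of the shut fingers; the grasp point (between the pads) lies 19 mm behind it; x points along the fingers, y is the direction in which the jaws open and shut, and the axes are right-handed (so a half turn about x gives the same grasp; the last joint's range is limited). The gripper opens to 85 mm and grips with 20 to 120 N. Pads are 22 mm wide; open, the fingers measure 114 mm over their backs; the gripper's body (76 mm by 85 mm) begins 54 mm behind the grasp point. The pads swing forward as they close: fully open they stand 13 mm farther back than shut.
Start: joints at [1.187, 0.469, -0.049, 1.532, 0.024, 1.141, -0.082], TCP at [0.235, -0.633, 0.231] pointing down, gripper open.
Joint ranges: [-2.59, 2.59], [-0.33, 1.99], [-1.39, 1.29], [0.1, 2.45], [-1.04, 4.18], [0.21, 1.99], [-2.66, 2.66]. Speed limits (rad/s): [2.57, 2.57, 3.14, 3.14, 3.14, 3.14, 3.14].

## Interface

Orientations are given as a rotation vector (axis times angle).
In Python, from plant import bot gives the robot as it stands. The module is installed in compiled form; this text tells all that it offers.
- The arm moves only by the tool arm_command, never from a script. Its arguments are lists of equal length, an entry for each row: "dp": the shift along the tool's x, y, z in cm, a list of three; "spin": the turn about the tool's x in degrees; "grip": the closure in counts, from 0 (fully open) to 255 (shut). In form: {"dp": [[dx, dy, dz], ...], "spin": [spin, ...], "grip": [grip, ...]}. A call has 1 to 12 rows; each row is the pose to reach, as a shift and turn from the pose commanded when the call began, along the tool's axes at that moment; what a row does not reach only later rows make up. A row lasts 1/12 s, in which the tool goes at most 41.7 mm and 7.16 degrees, less where a joint would pass 70% of its speed; a pose out of reach is approached as far as the arm can. A call with a gripper value outside its range is refused whole. The fingers move at their own pace and stop on an object; "grip_force" is the grip in N (left out, the last holds). Time passes only in rows, so rows that repeat a pose let the fingers close. It gives the time, the measured TCP pose, the force and the opening at its end, in the units of the state.
- bot.get_state(): the state, without advancing time (a new reading comes with each control period).
- bot.grab_frame(name): name is "side" or "top"; returns (picture, depth): 384x512x3 uint8, red, green, blue; 384x512 float32, m along the optical axis (not along the pixel's ray), 0 where there is no reading.
- bot.camera_model(name): a dict with "fx", "fy", "cx", "cy" (pixels), "dist_coeffs" ([k1, k2, p1, p2, k3] as OpenCV has them; the pictures are not rectified), "rvec" (rotation vector, rad) and "tvec" (3), from world to camera coordinates, as OpenCV has them. Camera axes: x right, y down, z forward; pixel columns grow to the right and rows downward; lengths in m; the calibration is good to about 2 mm. A picture is of the moment at which its call begins. camera_model takes no time and is no camera call.
- bot.hand_in(): hands the job in, once; it reports no verdict.
The state is a dict: "t": time; "q": joint angles; "dq": joint speeds; "joint_torque": joint torques, N m; "tcp_pos": TCP position; "tcp_rot": TCP orientation; "force": force on the tool from outside, world axes, zero at the start; "moment": the same for the moment, N m; "gripper_width": finger opening in m.
Only numpy, scipy, OpenCV 4.12 (cv2) and the standard library are available. Lean on these libraries where they do the work, as an engineer would, in place of code of your own. Each camera call takes 0.05 s, during which the arm holds its last target. There are 200 camera calls.

## Task

Open the tool well on the workbench and keep it open: first push the blue oil tin off the green iron flap, sliding it upright onto the plywood ledge on the flap's far side, with no part of it left on the flap; do not pick it up. Then press the red end of the lever down as far as it goes, so that its other end raises the flap, and finish while still holding the lever down with the fingers. Lift the flap with the lever only, never let it drop, and leave the other things where they are.

Things in the scene. Friction and masses are not known exactly. Their poses are not given: they have to be found in the camera images.
- tool_well: wooden tool well fixed to the bench, carrying flap, ledge and lever. Origin on the bench top under the centre of the closed green flap; z up, +x to the ledge, -y to the red lever end. In its frame (mm) the shut flap covers x -71..71, y -61..61, flat top at z 97, hinged along its +y edge. Behind the hinge a plywood block reaches to y 168, top z 96
- ledge_mid (a point): centre of the top of the plywood ledge where the tin shall go, 96 mm above the bench, 142 mm along the well's +x from its origin. The ledge measures 140 mm (x) by 160 mm (y); its near edge meets the flap nearly flush (1 mm lower); along its far edge stands a fence 18 mm high. Axes as the well's
- lever_pivot (a point): the lever's pivot, 100 mm above the bench, 150 mm along the well's -y from its origin, between two green cheeks (115 mm tall, 50 mm over both). The lever turns about the well's x axis: a short arm of 70 mm reaches towards +y under the flap's yellow lip, the long arm towards -y to the red paddle. Axes as the well's
- lever (a joint): the lever's angle, rad: 0 = at rest, long arm 0.38 rad above level; grows as the red end is pressed down; stops at 0.73 (long arm 0.35 rad below level). It springs back up by itself; pressing takes about 2 N at first and 5 to 9 N at the paddle once the flap is being raised
- flap (a joint): the flap's angle, rad: 0 = shut, grows as it rises; about 0.34 with the lever fully down. The flap is iron, about 2.2 kg, and falls shut when the lever is let go
- lever_pad (a point): centre of the top face of the red paddle on the lever's long end, 210 mm from the pivot along the lever and 8 mm above the lever line; moves with the lever, from about 185 mm above the bench at rest to about 36 mm when fully down. The paddle is 50 mm wide, 70 mm along the lever and 16 mm thick; its own y axis points along the lever to the pivot, its z axis out of the top face
- oil_tin_mid (a point): blue flat-sided oil tin with white label band and black cap; body 50 mm (its x) by 80 mm (its y) by 75 mm tall, the cap adds 12 mm on top; about 0.35 kg; stands loose on the flap with its broad side facing roughly along the well's x. This point is at the middle of the body, 37.5 mm above its foot
- jar: small amber glass jar with brass lid, 52 mm across, 75 mm tall, standing on the bench between the lever and the ledge; leave alone; origin at the centre of its foot
- wrench: steel wrench, 160 mm long, lying on the bench beyond the lever; leave alone; origin on its underside, its x axis along its length
- thinner: small white bottle with a green label, 36 mm across, 80 mm tall, standing on the plywood block behind the flap's hinge; leave alone; origin at the centre of its foot
- coffee_can: red can, 100 mm across, 130 mm tall, on the bench; leave alone; origin at the centre of its foot
- glue: white glue bottle, 56 mm across, 170 mm tall, standing on the bench; leave alone; origin at the centre of its foot
- screwdriver: screwdriver with yellow handle, 180 mm long, lying on the bench; leave alone; origin on its underside, x axis along its length

How it is judged:
On the way, in this order (a step that is already met when the one before it is completed fails the run):
1. the tin stands upright on the ledge, off the flap (x of oil_tin_mid in the frame of tool_well between 0.105 and 0.2 m and height (world z) of oil_tin_mid between 0.125 and 0.142 m and angle between oil_tin_mid's own z axis and vertical below 0.1 rad), for 0.2 s.
2. the lever is pressed down and the flap is raised (value of joint lever above 0.6 rad and value of joint flap above 0.27 rad), for 0.2 s.
At the end, for the whole second after the job is handed in: the tin stands upright on the ledge (its middle at least 105 mm beyond the flap's centre, tilted less than 0.1 rad), the lever is pressed past 0.6 rad by the fingers (over 1 N), and the flap stands still, raised more than 0.27 rad (all of step 1 and all of step 2 and velocity of joint flap between -0.1 and 0.1 rad/s and contact force between the fingers and lever above 1 N); the arm keeps its last pose, push and grip.
It fails at once if the tin is picked up (more than 20 mm off its support) or tipped over (height (world z) of oil_tin_mid above 0.155 m or angle between oil_tin_mid's own z axis and vertical above 0.4 rad).
It fails at once if the flap is raised with the tin still on it (value of joint flap above 0.06 rad and x of oil_tin_mid in the frame of tool_well below 0.095 m).
It fails at once if the flap is lifted directly by the robot (value of joint flap above 0.06 rad and contact force between any of the fingers, the arm and flap above 1 N).
It fails at once if the flap is let drop (velocity of joint flap below -2 rad/s).
It fails at once if a bystander is moved more than 30 mm (distance of any of jar, wrench, thinner, coffee_can, glue, screwdriver from where it was at the start of the episode above 0.03 m).
It also fails if it takes over 51 s, if anything falls off the work surface, if the arm or the gripper's body presses on something with over 40 N, if the wrist force passes 120 N, or if a joint passes its speed limit or range.

## Working session

There is one attempt and no reset: what is moved stays moved. The work goes in short steps, Python scripts to look and compute and a tool call to move; the robot and the scene stay as the last step left them, time stands still between calls to the robot, and variables do not carry over. Pictures are saved under pics/ and viewed, about 8 in all and at most 12, crops included, and the job is handed in when it is done.

Besides the shell and the picture viewer there is one more tool, called in YAML: its name, and indented under it one key for each argument. arm_command: Moves the arm, as the interface text tells. Its arguments: {"type":"object","properties":{"dp":{"type":"array","items":{"type":"array","items":{"type":"number"}}},"spin":{"type":"array","items":{"type":"number"}},"grip":{"type":"array","items":{"type":"number"}},"grip_force":{"type":"number"}},"required":["dp","spin","grip"]}

```bash
mkdir -p pics; cat > h.py <<'E'
import numpy as np, cv2
from plant import bot
from scipy.spatial.transform import Rotation as R
def grab(n,f=None):
    p,d=bot.grab_frame(n)
    if f: cv2.imwrite('pics/'+f,p[:,:,::-1])
    np.savez('pics/'+n+'.npz',p=p,d=d)
    return p,d
def world(n,uv,z):
    m=bot.camera_model(n);K=np.array([[m['fx'],0,m['cx']],[0,m['fy'],m['cy']],[0,0,1.]])
    uv=np.array(uv,float).reshape(-1,1,2)
    r=cv2.undistortPoints(uv,K,np.array(m['dist_coeffs']))[:,0]
    Rm=cv2.Rodrigues(np.array(m['rvec']))[0]
    c=np.c_[r,np.ones(len(r))]*np.array(z).reshape(-1,1)
    return (c-np.array(m['tvec']).reshape(1,3))@Rm
def cloud(n):
    f=np.load('pics/'+n+'.npz');d=f['d'];v,u=np.mgrid[:384,:512]
    X=world(n,np.c_[u.ravel(),v.ravel()],d.ravel()).reshape(384,512,3);X[d==0]=np.nan
    return f['p'],X
def totool(dw):
    s=bot.get_state();return R.from_rotvec(s['tcp_rot']).inv().apply(dw)*100
E
python3 - <<'E'
from h import *
a,_=grab('top');b,_=grab('side')
cv2.imwrite('pics/a.png',cv2.resize(np.vstack([a,b])[:,:,::-1],None,fx=.78,fy=.78) if 0 else a[:,:,::-1]);cv2.imwrite('pics/b.png',b[:,:,::-1])
s=bot.get_state();print(s);print(R.from_rotvec(s['tcp_rot']).as_matrix().round(3))
for n in('top','side'):
  m=bot.camera_model(n);print(n,m['fx'],(-cv2.Rodrigues(np.array(m['rvec']))[0].T@np.array(m['tvec']).reshape(3)).round(3))
E
```

```text
{'t': 0.1, 'q': array([ 1.18705016,  0.46935064, -0.04860754,  1.53357629,  0.0240796 ,
        1.14099737, -0.0823197 ]), 'dq': array([-0.00093959, -0.00330463, -0.00173057, -0.00225125, -0.00046821,
       -0.00016495, -0.00026423]), 'joint_torque': array([ 1.76915968e-03, -5.11512780e+01, -4.65424417e-02, -2.38387549e+01,
        1.07768967e-02,  4.37692812e-03, -9.89466514e-06]), 'tcp_pos': array([ 0.23436876, -0.63244483,  0.23037246]), 'tcp_rot': array([ 2.02858665,  0.36558449, -2.02929668]), 'force': array([0.26311473, 0.01242411, 0.36859616]), 'moment': array([-0.01871163, -0.00287151, -0.0331453 ]), 'gripper_width': 0.084980777653382}
[[-0.001  0.347 -0.938]
 [ 0.002 -0.938 -0.347]
 [-1.    -0.002  0.   ]]
top 458.3578075051912 [ 0.478 -0.006  1.384]
side 421.66007685276287 [-0.027  0.746  0.728]
```

View pics/a.png

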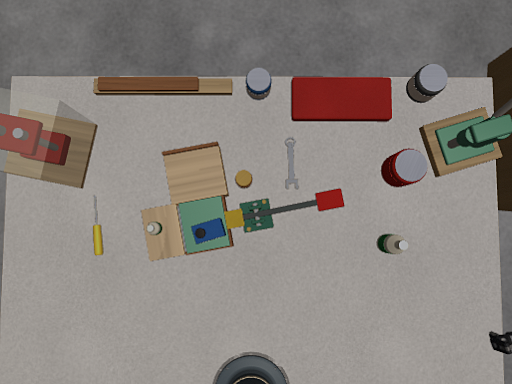

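View pics/b.png

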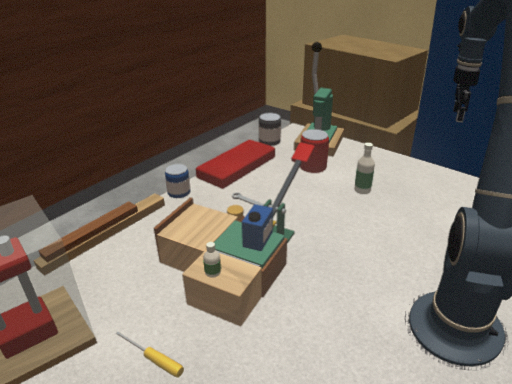

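The top view shows the flap around (204,224), with the tin on it at (208,231). The ledge is at (195,172), with its fence at (190,148). The lever pivot is at (257,214), the red paddle at (330,200), the jar at (243,178) and the thinner at (153,228). Next I'll turn these into positions in the well frame.

```bash
python3 - <<'E'
from h import *
p,X=cloud('top');hsv=cv2.cvtColor(p,cv2.COLOR_RGB2HSV)
Z=X[:,:,2]
u,v=np.meshgrid(np.arange(512),np.arange(384))
box=(u>130)&(u<250)&(v>135)&(v<270)
# plane near z~.096: flap+ledge+block
m=box&(abs(Z-.096)<.008)
pts=X[m][:,:2].astype(np.float32); print('plane',m.sum(),np.median(Z[m]))
g=m&(hsv[:,:,0]>60)&(hsv[:,:,0]<95)&(hsv[:,:,1]>60)
print('flap vis',cv2.minAreaRect(X[g][:,:2].astype(np.float32)))
led=m&(v<200)&(u>160)&~g
print('ledge',cv2.minAreaRect(X[led][:,:2].astype(np.float32)))
red=(u>300)&(u<350)&(v>180)&(v<220)&((hsv[:,:,0]<8)|(hsv[:,:,0]>172))&(hsv[:,:,1]>150)
print('paddle',X[red].mean(0),cv2.minAreaRect(X[red][:,:2].astype(np.float32)))
bl=box&(hsv[:,:,0]>100)&(hsv[:,:,0]<130)&(hsv[:,:,1]>100)&(Z>.12)
top=bl&(abs(Z-.172)<.006)
print('tin top',top.sum(),np.median(Z[bl]),cv2.minAreaRect(X[top][:,:2].astype(np.float32)))
for n,(a,b) in dict(jar=(243,178),thin=(153,228),pivot=(257,214),ledge=(195,172),fence=(190,148),wr=(291,165),capp=(201,233)).items(): print(n,X[b,a].round(3))
c=p[130:275,130:360];cv2.imwrite('pics/c.png',cv2.resize(c,None,fx=3.4,fy=3.4,interpolation=cv2.INTER_CUBIC)[:,:,::-1])
E
```

```text
plane 6520 0.09624888781692104
flap vis ((0.49495959281921387, 0.10130829364061356), (0.14131297171115875, 0.18486163020133972), 10.796377182006836)
ledge ((0.6272804737091064, 0.16064485907554626), (0.1415046900510788, 0.1602555513381958), 10.81779670715332)
paddle [nan nan nan] ((0.5531079173088074, -0.20493845641613007), (0.046849075704813004, 0.06483045220375061), 10.68114948272705)
tin top 446 0.17239586100031634 ((0.47072499990463257, 0.11468983441591263), (0.04813096672296524, 0.07768362760543823), 17.275354385375977)
jar [0.621 0.024 0.071]
thin [0.477 0.258 0.173]
pivot [ 0.517 -0.016  0.108]
ledge [0.636 0.159 0.093]
fence [0.7   0.171 0.118]
wr [ 0.669 -0.12   0.004]
capp [0.464 0.13  0.187]
```

View pics/c.png

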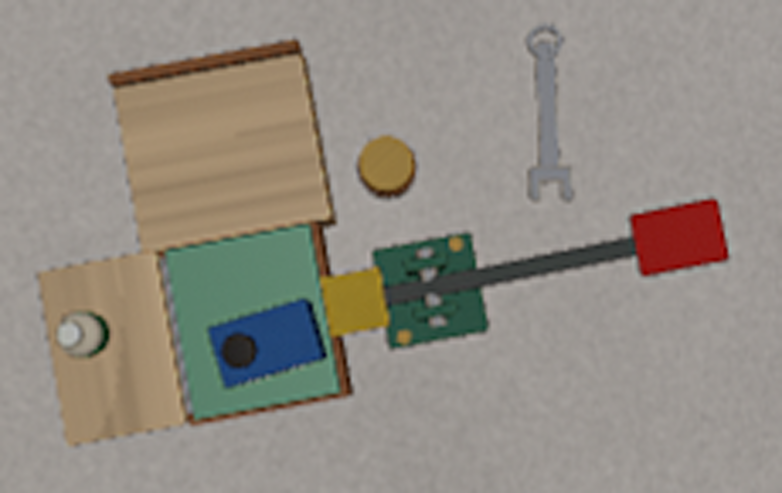

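The fits agree with the given sizes:

- **Well:** the origin is at (0.488, 0.134) with a yaw of 10.8°. The predicted pivot and paddle positions match the measured ones.
- **Tin:** its centre is at well (-20, -16) mm, turned +6.5°.

I'll go round at height with a half-open gripper aligned to the well.

arm_command:
  dp:
    - [-4,-17.2,-34.7]
    - [-4,-17.2,-34.7]
    - [-4,-17.2,-34.7]
    - [-4,-17.2,-34.7]
    - [-4,-17.2,-34.7]
    - [-4,-17.2,-34.7]
    - [-4,-17.2,-34.7]
    - [-4,-17.2,-34.7]
    - [-4,-17.2,-34.7]
    - [-4,-17.2,-34.7]
    - [-4,-17.2,-34.7]
    - [-4,-17.2,-34.7]
  spin: [5,9.5,9.5,9.5,9.5,9.5,9.5,9.5,9.5,9.5,9.5,9.5]
  grip: [135,135,135,135,135,135,135,135,135,135,135,135]
  grip_force: 60

```text
t: 1.1
tcp_pos: [0.5005, -0.3503, 0.2709]
tcp_rot: [2.12, 0.204, -2.122]
force: [-0.3, -1.8, -0.3]
gripper_width: 0.0402
```

```bash
cat >> h.py <<'E'
O=np.array([.4878,.134]);ex=np.array([.9823,.1875]);ey=np.array([-.1875,.9823])
def W(x,y,z): return np.r_[O+x*ex+y*ey,z]
def rel(P): d=np.asarray(P)[:2]-O; return np.array([d@ex,d@ey,P[2]]).round(4)
def st():
    s=bot.get_state();print('t',round(s['t'],2),'tcp',s['tcp_pos'].round(4),'well',rel(s['tcp_pos']),'F',s['force'].round(1),'w',round(s['gripper_width'],4))
    M=R.from_rotvec(s['tcp_rot']).as_matrix();print('yaw err deg',np.degrees(np.arctan2(*(-M[:2,1])[::-1]))-100.8);return s
def go(*P):
    s=bot.get_state();print(P,'->',totool(np.asarray(W(*P))-s['tcp_pos']).round(2))
E
python3 - <<'E'
from h import *
st();go(-.03,-.1,.27);go(-.074,-.016,.26);go(-.074,-.016,.12)
E
```

```text
t 1.1 tcp [ 0.5005 -0.3503  0.2709] well [-0.0784 -0.4781  0.2709] F [-0.3 -1.8 -0.3] w 0.0402
yaw err deg 0.16713583719338487
(-0.03, -0.1, 0.27) -> [  0.1  -37.8   -4.94]
(-0.074, -0.016, 0.26) -> [  1.1  -46.21  -0.57]
(-0.074, -0.016, 0.12) -> [ 15.1  -46.21  -0.58]
```

arm_command:
  dp:
    - [0,-4,-0.5]
    - [0,-8,-1]
    - [0,-12,-1.5]
    - [0,-16,-2]
    - [0,-20,-2]
    - [0,-24,-2]
    - [0,-28,-2]
    - [0,-32,-1.5]
    - [0,-36,-1]
    - [0,-40,-0.8]
    - [0,-44,-0.6]
    - [0,-46.2,-0.6]
  spin: [0,0,0,0,0,0,0,0,0,0,0,0]
  grip: [135,135,135,135,135,135,135,135,135,135,135,135]

```text
t: 2.1
tcp_pos: [0.4177, 0.1058, 0.2714]
tcp_rot: [2.122, 0.202, -2.122]
force: [0.1, 0.4, -0.3]
gripper_width: 0.0402
```

```bash
python3 - <<'E'
from h import *
st();go(-.074,-.016,.12)
E
```

```text
t 2.1 tcp [0.4177 0.1058 0.2714] well [-0.0741 -0.0146  0.2714] F [ 0.1  0.4 -0.3] w 0.0402
yaw err deg 0.08967320044195048
(-0.074, -0.016, 0.12) -> [ 1.514e+01  1.400e-01 -1.000e-02]
```

arm_command:
  dp:
    - [3,0,0]
    - [6,0,0]
    - [8,0,0]
    - [10,0,0]
    - [12,0,0]
    - [13,0,0]
    - [14,0,0]
    - [14.6,0,0]
    - [15.1,0,0]
    - [15.1,0,0]
  spin: [0,0,0,0,0,0,0,0,0,0]
  grip: [135,135,135,135,135,135,135,135,135,135]

```text
t: 2.93
tcp_pos: [0.4193, 0.1034, 0.1199]
tcp_rot: [2.122, 0.2, -2.123]
force: [-0.6, -0.6, 0.8]
gripper_width: 0.0402
```

```bash
python3 - <<'E'
from h import *
st();go(-.03,-.016,.12);go(.1,-.016,.12)
p,d=grab('side');cv2.imwrite('pics/d.png',cv2.resize(p[130:310,130:330],None,fx=3,fy=3)[:,:,::-1])
E
```

```text
t 2.93 tcp [0.4193 0.1034 0.1199] well [-0.0731 -0.0172  0.1199] F [-0.6 -0.6  0.8] w 0.0402
yaw err deg -0.006827548263515837
(-0.03, -0.016, 0.12) -> [-0.01 -0.12 -4.3 ]
(0.1, -0.016, 0.12) -> [-1.000e-02 -1.200e-01 -1.731e+01]
```

View pics/d.png

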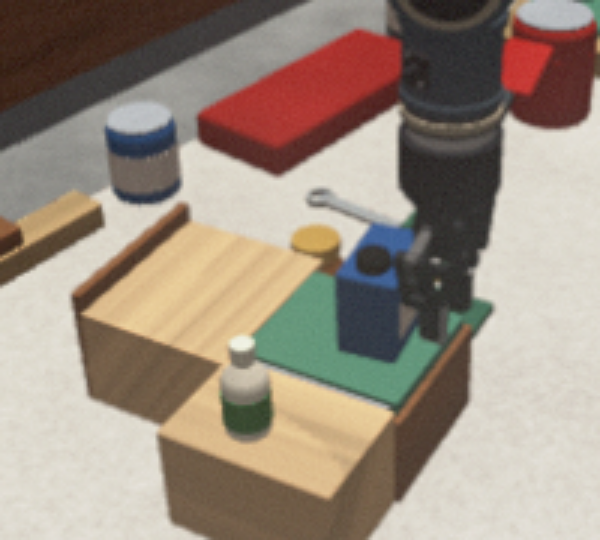

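The picture shows the fingers at (440,300), just behind the upright tin at (375,300), with the ledge clear at (200,280). I'll push gently.

arm_command:
  dp:
    - [0,0,-0.5]
    - [0,0,-1]
    - [0,0,-1.5]
    - [0,0,-2]
    - [0,0,-2.5]
    - [0,0,-3]
    - [0,0,-3.5]
    - [0,0,-4]
    - [0,0,-4.5]
    - [0,0,-5]
    - [0,0,-5.5]
    - [0,0,-6]
  spin: [0,0,0,0,0,0,0,0,0,0,0,0]
  grip: [135,135,135,135,135,135,135,135,135,135,135,135]

```text
t: 3.98
tcp_pos: [0.4787, 0.1151, 0.1203]
tcp_rot: [2.122, 0.201, -2.122]
force: [-2.0, -0.3, 0.9]
gripper_width: 0.0401
```

```bash
cat >> h.py <<'E'
def tin(n):
    grab(n);p,X=cloud(n);hsv=cv2.cvtColor(p,cv2.COLOR_RGB2HSV)
    w=(X[:,:,:2]-O)@np.c_[ex,ey]
    m=(hsv[:,:,0]>100)&(hsv[:,:,0]<130)&(hsv[:,:,1]>100)&(X[:,:,2]>.105)&(X[:,:,2]<.178)&(abs(w[:,:,1])<.12)&(w[:,:,0]>-.1)&(w[:,:,0]<.2)
    t=m&(X[:,:,2]>.165)
    print('blue',m.sum(),'x',np.percentile(w[m][:,0],[1,99]).round(3),'top n',t.sum(),'z',np.nanmedian(X[:,:,2][t]).round(4),'std',np.nanstd(X[:,:,2][t]).round(4),cv2.minAreaRect(w[t].astype(np.float32)))
    return p
E
python3 - <<'E'
from h import *
st();p=tin('side')
E
```

```text
t 3.98 tcp [0.4787 0.1151 0.1203] well [-0.0125 -0.0169  0.1203] F [-2.  -0.3  0.9] w 0.0401
yaw err deg 0.025605382744274152
blue 83 x [0.01  0.046] top n 83 z 0.1729 std 0.0016 ((0.02726663276553154, -0.010823868215084076), (0.07237160205841064, 0.042872119694948196), 83.37154388427734)
```

arm_command:
  dp:
    - [0,0,-0.5]
    - [0,0,-1]
    - [0,0,-1.5]
    - [0,0,-2]
    - [0,0,-2.5]
    - [0,0,-3]
    - [0,0,-3.5]
    - [0,0,-4]
    - [0,0,-4.5]
    - [0,0,-5]
    - [0,0,-5.5]
    - [0,0,-6]
  spin: [0,0,0,0,0,0,0,0,0,0,0,0]
  grip: [135,135,135,135,135,135,135,135,135,135,135,135]

```text
t: 5.03
tcp_pos: [0.5376, 0.1264, 0.1202]
tcp_rot: [2.122, 0.201, -2.122]
force: [-1.3, -0.3, -0.7]
gripper_width: 0.0402
```

arm_command:
  dp:
    - [0,0,-0.5]
    - [0,0,-1]
    - [0,0,-1.5]
    - [0,0,-2]
    - [0,0,-2.5]
    - [0,0,-3]
    - [0,0,-3.5]
    - [0,0,-4]
    - [0,0,-4.5]
    - [0,0,-5]
    - [0,0,-5.5]
    - [0,0,-6]
  spin: [0,0,0,0,0,0,0,0,0,0,0,0]
  grip: [135,135,135,135,135,135,135,135,135,135,135,135]

```text
t: 6.03
tcp_pos: [0.5966, 0.1377, 0.1203]
tcp_rot: [2.122, 0.201, -2.122]
force: [-1.7, -0.2, -1.0]
gripper_width: 0.0405
```

```bash
python3 - <<'E'
from h import *
st();p=tin('side');cv2.imwrite('pics/e.png',cv2.resize(p[130:310,130:330],None,fx=3,fy=3)[:,:,::-1])
E
```

```text
t 6.03 tcp [0.5966 0.1377 0.1203] well [ 0.1075 -0.0168  0.1203] F [-1.7 -0.2 -1. ] w 0.0405
yaw err deg 0.02603895875766682
blue 53 x [0.131 0.167] top n 50 z 0.1711 std 0.002 ((0.14771229028701782, 0.0023803096264600754), (0.04995262622833252, 0.03382451459765434), 83.82476043701172)
```

View pics/e.png

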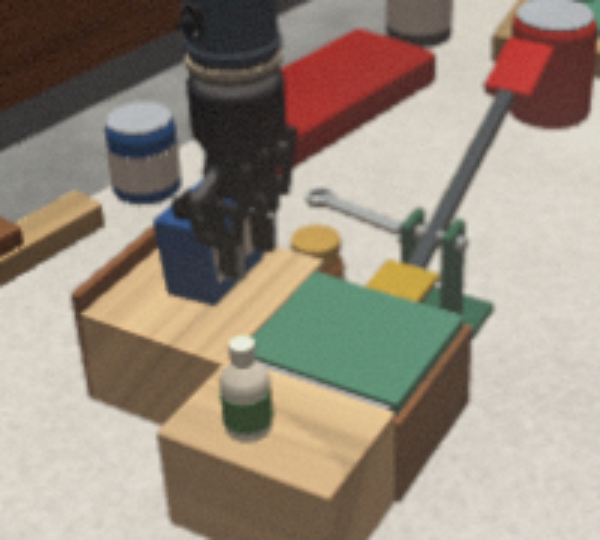

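The tin stands on the ledge at about x = 145 mm, with its top level at z = 171 mm, and a clear strip of ledge shows between it and the flap. Next I'll back off, rise and go over to the paddle.

arm_command:
  dp:
    - [0,0,1.5]
    - [0,0,3]
    - [0,0,5]
    - [-3,0,6]
    - [-7,0,6]
    - [-11,0,6]
    - [-15,0,6]
    - [-15,3,7]
    - [-15,6,8]
    - [-15,10,9]
    - [-15,14,10]
    - [-15,18,10.7]
  spin: [0,0,0,0,0,0,0,0,0,0,0,0]
  grip: [135,135,135,135,135,135,135,180,255,255,255,255]

```text
t: 7.08
tcp_pos: [0.5246, -0.061, 0.2712]
tcp_rot: [2.124, 0.201, -2.119]
force: [0.8, -0.1, -0.7]
gripper_width: 0.0
```

arm_command:
  dp:
    - [0,4,0]
    - [0,8,0]
    - [0,12,0]
    - [0,15.5,0]
    - [0,15.5,0]
  spin: [0,0,0,0,0]
  grip: [255,255,255,255,255]

```text
t: 7.5
tcp_pos: [0.5538, -0.2215, 0.2701]
tcp_rot: [2.127, 0.183, -2.126]
force: [0.7, -0.9, -0.3]
gripper_width: -0.0001
```

```bash
python3 - <<'E'
from h import *
st();go(0,-.355,.205);go(0,-.355,.036);tin('top')
E
```

```text
t 7.5 tcp [ 0.5538 -0.2215  0.2701] well [-0.0018 -0.3616  0.2701] F [ 0.7 -0.9 -0.3] w -0.0001
yaw err deg -0.6639544067919445
(0, -0.355, 0.205) -> [ 6.51 -0.69 -0.17]
(0, -0.355, 0.036) -> [23.41 -0.78 -0.17]
blue 464 x [0.116 0.164] top n 433 z 0.171 std 0.0025 ((0.13988089561462402, -0.014895323663949966), (0.049053747206926346, 0.07713372260332108), 0.14539623260498047)
```

The tin sits square at well (140, -15) mm, clear of the flap. Now I'll press the lever.

arm_command:
  dp:
    - [3,-0.5,0]
    - [5,-0.5,0]
    - [6.5,-0.5,0]
    - [7.5,-0.5,0]
    - [8.5,-0.5,0]
    - [9.5,-0.5,0]
    - [10.5,-0.5,0]
    - [11.5,-0.5,0]
    - [12.5,-0.5,0]
    - [13.5,-0.5,0]
    - [14.5,-0.5,0]
    - [14.5,-0.5,0]
  spin: [0,0,0,0,0,0,0,0,0,0,0,0]
  grip: [255,255,255,255,255,255,255,255,255,255,255,255]

```text
t: 8.55
tcp_pos: [0.5545, -0.2078, 0.1257]
tcp_rot: [2.125, 0.198, -2.118]
force: [0.4, -3.0, 5.6]
gripper_width: 0.0002
```

```bash
python3 - <<'E'
from h import *
st();go(0,-.355,.036)
p,d=grab('side');cv2.imwrite('pics/f.png',cv2.resize(p[100:300,150:370],None,fx=3,fy=3)[:,:,::-1])
E
```

```text
t 8.55 tcp [ 0.5545 -0.2078  0.1257] well [ 0.0014 -0.3483  0.1257] F [ 0.4 -3.   5.6] w 0.0002
yaw err deg 0.008418826954056158
(0, -0.355, 0.036) -> [8.97 0.65 0.17]
```

View pics/f.png

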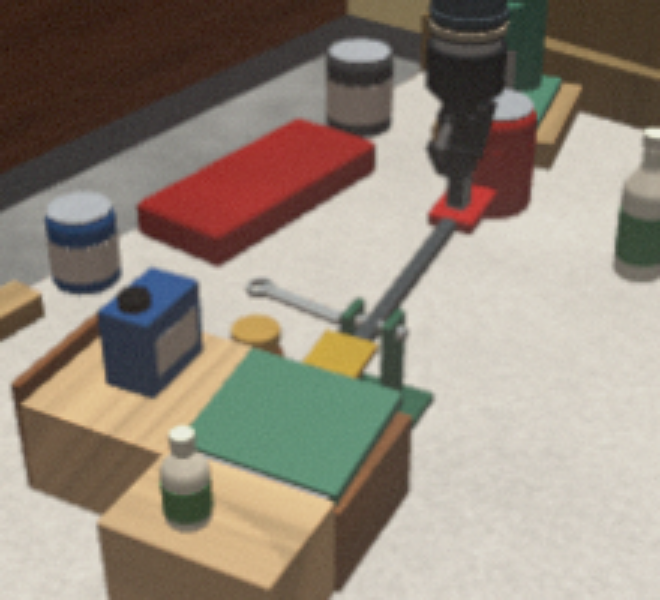

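The fingers press the middle of the paddle at (460,205), and the flap is still nearly shut. I'll keep going down.

arm_command:
  dp:
    - [0.6,0.1,0]
    - [1.2,0.2,0]
    - [1.8,0.3,0]
    - [2.4,0.4,0]
    - [3,0.5,0]
    - [3.6,0.5,0]
    - [4.2,0.5,0]
    - [4.8,0.5,0]
    - [5.4,0.4,0]
    - [6,0.4,0]
    - [6.6,0.3,0]
    - [7.2,0.2,0]
  spin: [0,0,0,0,0,0,0,0,0,0,0,0]
  grip: [255,255,255,255,255,255,255,255,255,255,255,255]

```text
t: 9.6
tcp_pos: [0.5547, -0.2066, 0.0549]
tcp_rot: [2.125, 0.204, -2.12]
force: [-0.5, 1.6, 7.3]
gripper_width: -0.0001
```

arm_command:
  dp:
    - [0.5,0,0]
    - [1,0,0]
    - [1.4,0,0]
    - [1.7,0,0]
    - [2,0,0]
    - [2,0,0]
  spin: [0,0,0,0,0,0]
  grip: [255,255,255,255,255,255]

```text
t: 10.1
tcp_pos: [0.5551, -0.2068, 0.0374]
tcp_rot: [2.124, 0.203, -2.12]
force: [-6.1, 3.3, 25.2]
gripper_width: -0.0002
```

```bash
cat >>h.py <<'E'
def flap(n):
    p,X=cloud(n);hsv=cv2.cvtColor(p,cv2.COLOR_RGB2HSV);w=(X[:,:,:2]-O)@np.c_[ex,ey]
    g=(hsv[:,:,0]>60)&(hsv[:,:,0]<95)&(hsv[:,:,1]>60)&(abs(w[:,:,0])<.06)&(abs(w[:,:,1])<.05)&(X[:,:,2]>.09)
    k=np.polyfit(w[g][:,1],X[g][:,2],1);print('flap n',g.sum(),'angle',np.arctan(-k[0]).round(3))
E
python3 - <<'E'
from h import *
st();p=tin('side');flap('side')
cv2.imwrite('pics/g.png',cv2.resize(p[100:300,150:370],None,fx=3,fy=3)[:,:,::-1])
tin('top');flap('top')
E
```

```text
t 10.1 tcp [ 0.5551 -0.2068  0.0374] well [ 0.0022 -0.3474  0.0374] F [-6.1  3.3 25.2] w -0.0002
yaw err deg 0.0932544810800664
blue 240 x [0.117 0.163] top n 239 z 0.1704 std 0.0014 ((0.1391306221485138, -0.010988593101501465), (0.07522553205490112, 0.047162096947431564), 87.87291717529297)
flap n 1760 angle 0.337
blue 462 x [0.115 0.164] top n 433 z 0.171 std 0.0024 ((0.13990744948387146, -0.014998864382505417), (0.07697945833206177, 0.04948505386710167), 89.84815979003906)
flap n 1526 angle 0.332
```

View pics/g.png

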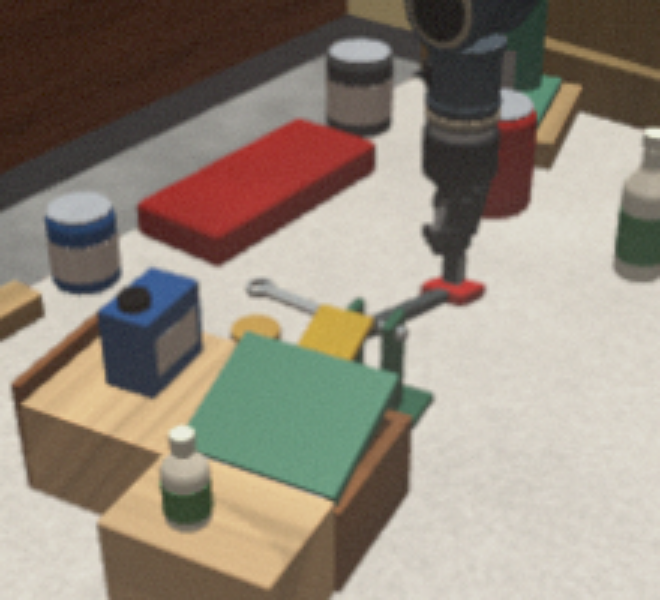

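The flap is up about 0.335 rad, with the paddle at its stop (455,290) and the tin upright on the ledge. I'll hold for a moment to check it's steady, then hand in.

arm_command:
  dp:
    - [0,0,0]
    - [0,0,0]
    - [0,0,0]
    - [0,0,0]
    - [0,0,0]
    - [0,0,0]
  spin: [0,0,0,0,0,0]
  grip: [255,255,255,255,255,255]

```text
t: 10.7
tcp_pos: [0.5551, -0.2069, 0.0375]
tcp_rot: [2.125, 0.202, -2.119]
force: [-5.7, 3.3, 23.1]
gripper_width: -0.0
```

```bash
python3 - <<'E'
from h import *
s=st();grab('top');flap('top')
if s['force'][2]>8 and s['force'][2]<60 and s['tcp_pos'][2]<.042: print(bot.hand_in());st()
E
```

```text
t 10.7 tcp [ 0.5551 -0.2069  0.0375] well [ 0.0022 -0.3474  0.0375] F [-5.7  3.3 23.1] w -0.0
yaw err deg 0.09068160720474339
flap n 1529 angle 0.327
the job is handed in; nothing more can be done
None
the job is handed in; nothing more can be done
```

The job is handed in: the tin is on the ledge, the lever is pressed down to its stop, and the flap is held open by the fingers.

I pushed the tin upright across the flap with the half-open fingers. It now stands square on the ledge at about well x = 140 mm, y = -15 mm, with its foot edge about 44 mm past the flap's edge. I then pressed the red paddle down with the closed fingers.

**Last checks:**
- **Flap:** 0.33–0.34 rad open by depth from both cameras, and 0.327 rad after a half-second hold. I take that small difference as measurement noise.
- **Lever:** TCP height steady at 37 mm, about where the paddle sits when fully down. The fingers press on it with about 23 N.
- **Tin:** upright, with its top at z = 0.171 m.
- **Bystanders:** the jar, wrench, thinner and coffee can looked undisturbed in the last picture, but I didn't measure them again. I didn't look at the glue bottle and screwdriver again.

None of the checks failed. The hand-in reports no verdict.

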